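# Clip a glued board stack in its jig

### The arm

A 6-joint arm with a two-finger parallel gripper is mounted at the origin on the work surface. World frame = base frame: x ahead of the robot, y to its left, z up, the work surface at z = 0. Lengths are in m, angles in rad, forces in N, time in s.
With the tool pointing down it reaches from about 0.375 to 0.9 m from the base axis. Payload 3.1 kg.
Tool frame: the origin (TCP) lies where the fingers leave the gripper's body, on its centre line; the fingertips stand ctrl.tips_ahead ahead of it and the grasp point (between the pads) lies 54 mm ahead of it (ctrl.tips_ahead is the distance from the TCP to the fingertips, in m); x points along the fingers, y is the direction in which the jaws open and shut, and the axes are right-handed (so a half turn about x gives the same grasp; the last joint's range is limited). The gripper opens to 85 mm and grips with 20 to 120 N. Pads are 22 mm wide; open, the fingers measure 114 mm over their backs; the gripper's body (76 mm by 85 mm) begins 54 mm behind the grasp point. The pads swing forward as they close: fully open they stand 13 mm farther back than shut.
Start: joints at [1.101, 0.527, 1.433, -0, 1.181, -0.178], TCP at [0.179, 0.599, 0.304] pointing down, gripper open.
Joint ranges: [-3.08, 3.08], [-0.75, 2.2], [0.22, 2.44], [-1.43, 4.57], [0, 2.65], [-2.85, 2.85]. Speed limits (rad/s): [2.79, 2.79, 3.14, 3.14, 3.14, 3.14].

### API

Orientations are given as a unit quaternion [w, x, y, z].
In Python, from station import readout, cams, ctrl gives the robot as it stands. The module is installed in compiled form; this text tells all that it offers.
- The arm moves only by the tool arm_command, never from a script. Its argument "deltas" is text: rows parted by semicolons, each of 7 numbers parted by spaces: the shift along the tool's x, y, z in cm, then the turn, a rotation vector about the tool's x, y, z in rad, then the opening, from 0 (shut) to 1 (fully open). A call has exactly 5 rows; each row is the pose to reach, as a shift and turn from the pose commanded when the call began, along the tool's axes at that moment; what a row does not reach only later rows make up. A row lasts 1/12 s, in which the tool goes at most 41.7 mm and 7.16 degrees, less where a joint would pass 70% of its speed; a pose out of reach is approached as far as the arm can. A call with a gripper value outside its range is refused whole. The fingers move at their own pace and stop on an object; the grip force is fixed at half the most. Time passes only in rows, so rows that repeat a pose let the fingers close, or fill a call up. It gives the time, the measured TCP pose, the force and the opening at its end, in the units of the state.
- readout.observe(): the state, without advancing time (a new reading comes with each control period).
- cams.get_image(name): name is "scene" or "top"; returns a dict with "image" (400x640x3 uint8, blue, green, red), "z_map" (400x640 float32, m along the optical axis (not along the pixel's ray), 0 where there is no reading), "fx", "fy", "cx", "cy" (pixels), "rvec" (rotation vector, rad) and "tvec" (3), from world to camera coordinates, as OpenCV has them. Camera axes: x right, y down, z forward; pixel columns grow to the right and rows downward; lengths in m; the calibration is good to about 2 mm. A picture is of the moment at which its call begins.
- ctrl.close_job(): hands the job in, once; it reports no verdict.
Trained networks look in a picture, given as the dict that the camera call returned (one of the last four; its "shot" number tells which), for a name from the list of things; names that differ only in an ending like _2 or _b are one class to them, and where a whole thing is asked for, a point or a joint stands for the part that bears it (a point fixed in the world has none). Each returns a list of dicts, best first, with "score" (0 to 1); they miss things now and then, are a little off and sometimes report something else, mostly with a low value. They report only what shows in the picture. A call takes as long as a camera call. They do not tell look-alikes from the thing itself.
- cams.boxes_of(thing, picture): "centre" ([x, y, z] in m, in world coordinates, good to about 4 mm: the middle of the surface that is visible of it).
The state is a dict: "t": time; "joint_positions": joint angles; "qd": joint speeds; "tau": joint torques, N m; "tool_pos": TCP position; "tool_rot": TCP orientation; "contact_force": force on the tool from outside, world axes, zero at the start; "moment": the same for the moment, N m; "grip_width": finger opening in m.
Only numpy, scipy, OpenCV 4.12 (cv2) and the standard library are available. Lean on these libraries where they do the work, as an engineer would, in place of code of your own. Each camera call takes 0.05 s, during which the arm holds its last target. There are 200 camera calls.

### The job

Clip the red spring clip onto the middle of the front edge of the glued grey board stack lying in the wooden jig: the clip goes in between the jig's two guide blocks and is pushed on gently until the edge is fully home in its throat and the boards bear squarely against the jig's rear fence. Ease off as soon as you feel it bottom, for hard ramming crushes the boards; leave the clip closed on the boards and the press weight, glue bottle and jar where they stand.

Things in the scene. Friction and masses are not known exactly. Their poses are not given: they have to be found in the camera images.
- jig: Wooden gluing jig, fixed (place and yaw differ between runs). Origin at table height, under the middle of the line where the boards' front edge lies once they bear on the fence; x points from the robot's side to the fence, y left along the edge, z up. Plywood bed x +42 to +150 mm, 180 wide, top 14.5 high. Low rails, 11 high, join it to the guide blocks, under the boards.
- channel (a point): Mouth of the channel between the jig's two guide blocks, mid width at table height: (-60, 0, 0) mm in the jig's frame, same axes. The blocks span jig x -60 to -20 mm, 30 high, 18 thick, inner faces at y = +33 and -33 mm: a 66 mm channel open at both ends and above, its floor the table.
- fence (a point): Middle of the rear fence face (36 mm high, 180 wide) that the boards' rear edge must bear against: (150, 0, 18.5) mm in the jig's frame, same axes as the jig.
- boards: Stack of three glued grey boards, one solid slab 150 (x) by 160 (y) by 8 mm, about 0.25 kg, loose on the jig's bed, its front 42 to 57 mm overhanging the bed. Origin at the centre of its underside; x points to the fence. It starts about 4 to 15 mm short of the fence and slides back under a light push (1 to 3 N).
- edge (a point): Middle of the boards' front edge, at mid thickness: (-75, 0, 4) mm in the boards' frame, same axes. Pressing clip and boards together with more than 45 N crushes them.
- clip: Red wide spring clip standing loose on the table, mouth level, about 0.17 kg, 58 mm wide (y), 71 long (x -30 to +41). Origin at table height under its middle; x points out of its mouth, z up. Flat side cheeks at y = +-29 mm, x -30 to +4, 26 high, can be grasped across (58 mm) near x = -18. Lower jaw: top 13 mm high, reaches x = +41, so it passes 1.5 mm under the boards.
- throat (a point): Middle of the clip's throat stop: (5, 0, 18) mm in the clip's frame, same axes as the clip. Fully home, the boards' edge touches it: edge and throat then lie together.
- back (a point): Middle of the clip's flat upright back plate (58 wide, 30 mm high), the face to push: (-30, 0, 15) mm in the clip's frame, same axes. Riding onto the boards takes about 8 to 14 N; the clip then stays where it is left.
- clip_jaw (a joint): Opening of the upper jaw, rad: 0 sprung shut (5 mm gap at its rounded lip, clip x = +20), about 0.08 to 0.15 gripping the boards. Hinge at clip x -8, z 22 mm. The lip flares up to x = +41, z = 26, so it rides up over the boards' edge when the clip is pushed on. A short tail rises to z = 44 at x = -20; pressing it down opens the jaw.
- weight: Bystander: dark steel press weight with a black knob, 70 x 50 x 59 mm high; origin under its centre.
- glue: Bystander: white glue bottle with a red cap, 48 mm across, 120 high; origin under its centre.
- jar: Bystander: amber glass jar with a steel lid, 84 mm across, 120 high; origin under its centre.
There are look-alikes about, which are no part of the job. There is more than one size of the clip; the job needs the smaller. Leave any green look-alike of the boards alone.

How it is judged:
By the outcome, as a careful person would: the job done as asked, in the order asked, and still so for the second after the job is handed in, with the robot touching nothing.
It also fails if it takes over 54 s, if anything falls off the work surface, if the arm or the gripper's body presses on something with over 40 N, if the wrist force passes 120 N, or if a joint passes its speed limit or range.

## Working session

There is one attempt and no reset: what is moved stays moved. The work goes in short steps, Python scripts to look and compute and a tool call to move; the robot and the scene stay as the last step left them, time stands still between calls to the robot, and variables do not carry over. Pictures are saved under pics/ and viewed, about 8 in all and at most 12, crops included, and the job is handed in when it is done.

Besides the shell and the picture viewer there is one more tool, called after ">>>" as a command line: name --argument value ..., lists and objects as JSON in quotes. arm_command: Moves the arm, as the interface text tells. Its arguments: {"type":"object","properties":{"deltas":{"type":"string"}},"required":["deltas"]}

```bash
mkdir -p pics; cat > h.py <<'E'
import numpy as np, cv2
from station import readout, cams, ctrl
def pts(d):
    R=cv2.Rodrigues(np.array(d['rvec'],float))[0]; t=np.array(d['tvec'],float).ravel()
    z=d['z_map']; v,u=np.indices(z.shape)
    P=np.stack([(u-d['cx'])/d['fx']*z,(v-d['cy'])/d['fy']*z,z],-1)
    return (P-t)@R   # world
E
python3 - <<'E'
from h import *
s=readout.observe(); print(s['t'],s['tool_pos'],s['tool_rot'],s['grip_width'],s['contact_force'],ctrl.tips_ahead)
for n in ['scene','top']:
    d=cams.get_image(n); cv2.imwrite(f'pics/{n}0.png',d['image']); np.savez(f'{n}0.npz',P=pts(d),im=d['image'],z=d['z_map'])
    for k in ['clip','boards','jig','weight','glue','jar']:
        print(n,k,[(np.round(b['centre'],3).tolist(),round(b['score'],2)) for b in cams.boxes_of(k,d)][:4])
E
```

```text
0.0 [0.17890758 0.59826664 0.3029401 ] [ 0.69940292  0.10173216  0.69988773 -0.1031663 ] 0.08563048317887606 [ 0.98024426 -0.36770754  0.19071896] 0.0726
scene clip [([0.45, -0.281, 0.021], 0.8)]
scene boards [([0.25, 0.277, 0.008], 0.97), ([0.626, -0.038, 0.025], 0.89), ([0.463, 0.288, 0.034], 0.28)]
scene jig [([0.717, -0.049, 0.028], 0.7)]
scene weight [([0.464, 0.286, 0.034], 0.8)]
scene glue [([0.635, 0.279, 0.066], 0.61)]
scene jar []
top clip [([0.301, -0.217, 0.036], 0.97), ([0.436, -0.271, 0.029], 0.94)]
top boards [([0.237, 0.282, 0.009], 0.87), ([0.623, -0.034, 0.024], 0.59)]
top jig [([0.703, -0.023, 0.029], 0.89), ([0.446, 0.29, 0.037], 0.48)]
top weight [([0.443, 0.292, 0.038], 0.87)]
top glue [([0.616, 0.282, 0.079], 0.95)]
top jar [([0.618, -0.28, 0.12], 0.84), ([0.437, -0.27, 0.026], 0.4)]
```

View pics/top0.png

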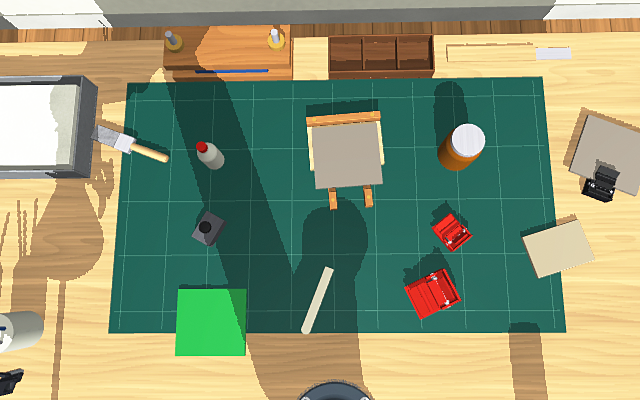

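View pics/scene0.png

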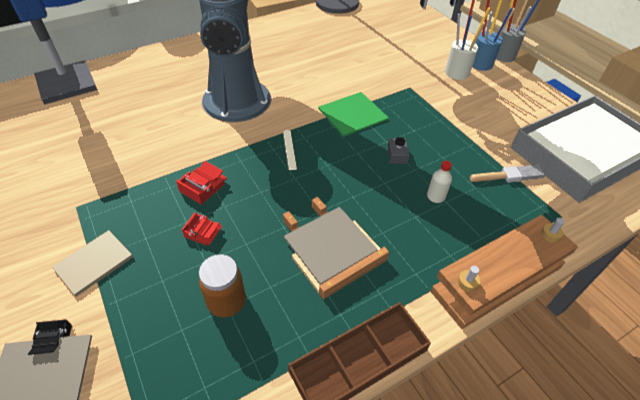

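Top view: small red clip at px (451,231), large one at (432,293); the jig with grey boards at (347,155), guide blocks at (333,197) and (368,195). Now I'll measure these from the point clouds.

```bash
python3 - <<'E'
from h import *
A=[np.load(f'{n}0.npz') for n in ['top','scene']]
for n,a in zip(['top','scene'],A):
    P=a['P'];im=a['im'].astype(int)
    B,G,R=im[...,0],im[...,1],im[...,2]
    ok=a['z']>0
    X,Y,Z=P[...,0],P[...,1],P[...,2]
    # board top
    m=ok&(abs(X-.625)<.13)&(abs(Y+.035)<.13)&(abs(Z-.0225)<.005)&(R-B<40)&(R>90)&(G>90)
    q=P[m][:,:2].astype(np.float32); print(n,'board',m.sum(),np.median(Z[m]),cv2.minAreaRect(q),[c.round(4).tolist() for c in cv2.boxPoints(cv2.minAreaRect(q))])
    m=ok&(X<.585)&(X>.45)&(abs(Y+.03)<.09)&(Z>.024)&(Z<.035)
    k,l,st,c=cv2.connectedComponentsWithStats(m.astype(np.uint8))
    for i in range(1,k):
        if st[i,4]>10:
            q=P[l==i][:,:2].astype(np.float32); print(' block',st[i,4],cv2.minAreaRect(q))
    m=ok&(X>.66)&(X<.8)&(abs(Y+.03)<.14)&(Z>.032)&(Z<.042)
    q=P[m][:,:2].astype(np.float32); print(' fence',m.sum(),cv2.minAreaRect(q),np.median(Z[m]))
    m=ok&(abs(X-.44)<.07)&(abs(Y+.275)<.07)&(Z>.005)&(Z<.06)
    q=P[m]; print(' clip',m.sum(),cv2.minAreaRect(q[:,:2].astype(np.float32)),q[:,2].max())
    hi=q[q[:,2]>.034]; print('  tail',hi.mean(0),len(hi)); print('  low', q[q[:,2]<.018].mean(0))
u=cv2.resize(A[0]['im'][205:260,420:480],None,fx=6,fy=6,interpolation=cv2.INTER_CUBIC)
v=cv2.resize(A[1]['im'][205:255,170:230],None,fx=6,fy=6,interpolation=cv2.INTER_CUBIC)
cv2.imwrite('pics/c.png',np.hstack([u[:300],v[:300]]))
E
```

```text
top board 3964 0.022471645537194836 ((0.6242125630378723, -0.03224153816699982), (0.15089653432369232, 0.16014179587364197), 4.149951457977295) [[0.5432000160217285, 0.0421999990940094], [0.5547999739646912, -0.11760000139474869], [0.705299973487854, -0.10660000145435333], [0.6937000155448914, 0.05310000106692314]]
 block 30 ((0.569846510887146, -0.10112635046243668), (0.021389052271842957, 0.026619723066687584), 88.5006332397461)
 block 14 ((0.5681264400482178, -0.006418149918317795), (0.009370225481688976, 0.01919923536479473), 33.717830657958984)
 block 133 ((0.5203741192817688, -0.08225705474615097), (0.03980407118797302, 0.01786072738468647), 4.751889705657959)
 block 128 ((0.5136428475379944, 0.0014505982398986816), (0.039012350142002106, 0.017744572833180428), 4.410881996154785)
 fence 541 ((0.7154375910758972, -0.02487052232027054), (0.01998499222099781, 0.17900508642196655), 4.559269428253174) 0.03586274189898086
 clip 864 ((0.4389653205871582, -0.2743801772594452), (0.13700614869594574, 0.13484281301498413), 0.30412527918815613) 0.045491055924160285
  tail [ 0.42180728 -0.2
[... 533 characters left out ...]
579895, -0.08252041786909103), (0.03974457457661629, 0.018226472660899162), 4.887260913848877)
 block 20 ((0.5665385723114014, -0.007625630125403404), (0.02285740152001381, 0.015696004033088684), 78.79188537597656)
 block 11 ((0.5791575908660889, -0.1078297346830368), (0.007569878827780485, 0.01231110654771328), 1.4475655555725098)
 fence 625 ((0.7167425155639648, -0.024687469005584717), (0.0202631838619709, 0.18051692843437195), 4.092264652252197) 0.03589484205060847
 clip 782 ((0.4426501393318176, -0.27765071392059326), (0.07199857383966446, 0.13761627674102783), 37.5892448425293) 0.0439168994350336
  tail [ 0.42258725 -0.28781893  0.03904018] 59
  low [ 0.45750886 -0.27863023  0.01187434]
```

View pics/c.png

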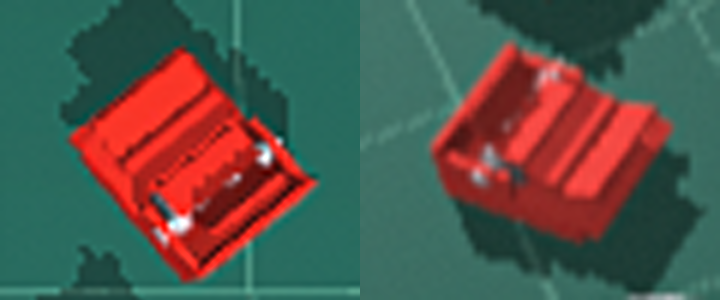

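```bash
cat >> h.py <<'E'
def clipfit(a):
    P=a['P'];im=a['im'].astype(int);B,G,R=im[...,0],im[...,1],im[...,2]
    return (R>110)&(G<80)&(B<80)&(a['z']>0)&(P[...,2]>.004)&(P[...,2]<.06)
from scipy.spatial.transform import Rotation as Ro
def tool():
    s=readout.observe(); q=s['tool_rot']; return np.array(s['tool_pos']),Ro.from_quat([q[1],q[2],q[3],q[0]])
def plan(xyz,yaw=None):
    """tool-frame shift (cm) and rotvec to TCP xyz, tool down with jaw axis (tool y) at world yaw+90deg (mod 180)"""
    p,r=tool(); best=None
    for k in (0,np.pi):
        a=yaw+k; y=np.array([-np.sin(a),np.cos(a),0]); x=np.array([0,0,-1.])
        T=Ro.from_matrix(np.c_[x,y,np.cross(x,y)]); w=(r.inv()*T).as_rotvec()
        if best is None or np.linalg.norm(w)<np.linalg.norm(best): best=w
    print('shift cm',(r.inv().apply(np.array(xyz)-p)*100).round(2),'rotvec',best.round(3))
E
python3 - <<'E'
from h import *
Q=[]
for n in ['top','scene']:
    a=np.load(f'{n}0.npz');P=a['P'];m=clipfit(a)&(abs(P[...,0]-.44)<.06)&(abs(P[...,1]+.275)<.06)
    k,l,st,c=cv2.connectedComponentsWithStats(m.astype(np.uint8)); i=1+st[1:,4].argmax()
    q=P[l==i]; Q.append(q); print(n,len(q),cv2.minAreaRect(q[:,:2].astype(np.float32)))
q=np.vstack(Q)
r=cv2.minAreaRect(q[:,:2].astype(np.float32)); print(r, cv2.boxPoints(r).round(4).tolist()); hi=q[q[:,2]>.034]; print(hi.mean(0))
print(Ro.from_quat([0.1017,0.6999,-0.1032,0.6994]).as_matrix().round(3))
E
```

```text
top 701 ((0.4384477138519287, -0.27597302198410034), (0.07507642358541489, 0.06075041741132736), 38.19225311279297)
scene 655 ((0.43985995650291443, -0.2747357487678528), (0.07113282382488251, 0.06028797850012779), 37.58924865722656)
((0.43838804960250854, -0.2760661542415619), (0.07504017651081085, 0.060825228691101074), 37.791099548339844) [[0.39010000228881836, -0.2750000059604645], [0.42739999294281006, -0.3231000006198883], [0.48669999837875366, -0.27709999680519104], [0.44940000772476196, -0.2290000021457672]]
[ 0.42118502 -0.28899433  0.04090082]
[[-0.001  0.287  0.958]
 [-0.002  0.958 -0.287]
 [-1.    -0.002 -0.   ]]
```

```bash
python3 - <<'E'
from h import *
p,r=tool(); p=p.copy()
a=-.291
W=[(.355,.475),(.475,.31),(.54,.12),(.525,-.08),(.47,-.2),(.4206,-.2898)]
da=-(2.19)/5
for i,w in enumerate(W):
    y=np.array([-np.sin(a),np.cos(a)]);y=y*(1 if i>=0 else 1); z=np.array([y[1],-y[0]])
    d=np.array(w)-p[:2]; print(i,'y,z cm',(np.array([d@y,d@z])*100).round(1),'turn',round(-da if i<5 else 0,3)); p[:2]=w
    if i<5:a+=da
E
```

```text
0 y,z cm [-6.8 20.4] turn 0.438
1 y,z cm [-4.3 19.9] turn 0.438
2 y,z cm [-1.5 20. ] turn 0.438
3 y,z cm [-0.8 20. ] turn 0.438
4 y,z cm [ 0.6 13.2] turn 0.438
5 y,z cm [4.1 9.4] turn 0
```

>>> arm_command --deltas "0 -1.2 3.8 0.088 0 0 1; 0 -2.5 7.6 0.176 0 0 1; 0 -3.8 11.4 0.264 0 0 1; 0 -5.1 15.2 0.352 0 0 1; 0 -6.4 19 0.44 0 0 1"

```text
t: 1.12
tool_pos: [0.344, 0.4819, 0.3041]
tool_rot: [0.66, 0.254, 0.66, -0.254]
contact_force: [0.3, 0.5, 0.2]
grip_width: 0.0855
```

>>> arm_command --deltas "0 -0.8 4 0.088 0 0 1; 0 -1.7 8 0.176 0 0 1; 0 -2.6 12 0.264 0 0 1; 0 -3.4 16 0.352 0 0 1; 0 -4.3 19.9 0.44 0 0 1"

```text
t: 1.53
tool_pos: [0.4634, 0.3164, 0.3041]
tool_rot: [0.589, 0.392, 0.588, -0.392]
contact_force: [-0.2, 0.4, -0.6]
grip_width: 0.0854
```

>>> arm_command --deltas "0 -0.3 4 0.088 0 0 1; 0 -0.6 8 0.176 0 0 1; 0 -0.9 12 0.264 0 0 1; 0 -1.2 16 0.352 0 0 1; 0 -1.5 20 0.44 0 0 1"

```text
t: 1.95
tool_pos: [0.5268, 0.1262, 0.3042]
tool_rot: [0.489, 0.511, 0.489, -0.511]
contact_force: [0.8, -0.0, 0.1]
grip_width: 0.0852
```

>>> arm_command --deltas "0 -0.2 4 0.088 0 0 1; 0 -0.4 8 0.176 0 0 1; 0 -0.6 12 0.264 0 0 1; 0 -0.8 16 0.352 0 0 1; 0 -0.8 20 0.44 0 0 1"

```text
t: 2.37
tool_pos: [0.5097, -0.0733, 0.3041]
tool_rot: [0.365, 0.605, 0.365, -0.605]
contact_force: [0.5, -0.6, 0.5]
grip_width: 0.0857
```

>>> arm_command --deltas "0 0.1 2.6 0.088 0 0 1; 0 0.2 5.2 0.176 0 0 1; 0 0.3 7.8 0.264 0 0 1; 0 0.5 10.4 0.352 0 0 1; 0 0.6 13.2 0.43 0 0 1"

```text
t: 2.78
tool_pos: [0.4543, -0.1924, 0.3041]
tool_rot: [0.228, 0.67, 0.228, -0.669]
contact_force: [0.3, 0.1, -1.0]
grip_width: 0.085
```

```bash
python3 - <<'E'
from h import *
print(readout.observe()['joint_positions'],tool()[0],readout.observe()['contact_force'])
plan((.4206,-.2898,.12),.66)
E
```

```text
[-6.27669239e-01  3.50815702e-01  1.75597847e+00  1.80978703e-04
  1.03408605e+00  2.86332459e-01] [ 0.45430929 -0.1924426   0.30414713] [ 0.33824521  0.08030517 -1.03544555]
shift cm [18.42  5.64  8.62] rotvec [-0.003 -0.    -0.001]
```

>>> arm_command --deltas "2 1.1 1.7 0 0 0 1; 5 2.2 3.4 0 0 0 1; 8.5 3.4 5.2 0 0 0 1; 12 4.5 6.9 0 0 0 0.88; 15 5.6 8.6 0 0 0 0.88"

```text
t: 3.2
tool_pos: [0.4207, -0.2893, 0.1524]
tool_rot: [0.229, 0.669, 0.229, -0.669]
contact_force: [-0.2, 0.6, 0.6]
grip_width: 0.075
```

```bash
python3 - <<'E'
from h import *
a=np.load('top0.npz');P=a['P'];m=clipfit(a)|(np.abs(P[...,2]-.05)<.04)
b=np.load('scene0.npz')
q=np.vstack([a['P'][(a['P'][...,2]>.006)],b['P'][(b['P'][...,2]>.006)]])
d=q[:,:2]-[.4206,-.2898]; c,s=np.cos(.66),np.sin(.66); l=np.c_[d@[c,s],d@[-s,c]]
m=(abs(l[:,0])<.03)&(abs(l[:,1])<.1)&(abs(l[:,1])>.036)&(q[:,2]<.2); print('near finger paths (local x,y,z):',np.c_[l[m],q[m,2]].round(3)[::10][:25])
m=(abs(l[:,0])<.05)&(abs(l[:,1])<.055)&(q[:,2]<.2); print('max z under body',q[m,2].max())
plan((.4206,-.2898,.078),.66)
E
```

```text
near finger paths (local x,y,z): [[ 0.027 -0.076  0.008]
 [-0.027  0.078  0.037]
 [-0.023  0.088  0.011]
 [-0.024  0.093  0.036]
 [-0.028  0.09   0.035]
 [-0.024  0.097  0.034]
 [-0.022  0.087  0.038]
 [-0.024  0.091  0.029]
 [-0.024  0.09   0.026]
 [-0.022  0.088  0.025]
 [-0.024  0.085  0.024]
 [-0.023  0.083  0.022]
 [-0.025  0.084  0.017]
 [-0.025  0.087  0.009]
 [-0.025  0.082  0.007]]
max z under body 0.045491055924160285
shift cm [7.44 0.03 0.04] rotvec [ 0.001 -0.    -0.   ]
```

>>> arm_command --deltas "1.5 0 0 0 0 0 0.88; 3 0 0 0 0 0 0.88; 4.5 0 0 0 0 0 0.88; 6 0 0 0 0 0 0.88; 7.4 0 0 0 0 0 0.88"

```text
t: 3.62
tool_pos: [0.4214, -0.2888, 0.0791]
tool_rot: [0.229, 0.669, 0.229, -0.669]
contact_force: [-0.5, -0.5, 0.8]
grip_width: 0.075
```

>>> arm_command --deltas "0 0 0 0 0 0 0.5; 0 0 0 0 0 0 0.5; 0 0 0 0 0 0 0.5; 0 0 0 0 0 0 0.5; 0 0 0 0 0 0 0.5"

```text
t: 4.03
tool_pos: [0.4216, -0.2886, 0.0806]
tool_rot: [0.23, 0.669, 0.229, -0.669]
contact_force: [-0.1, 0.2, -1.9]
grip_width: 0.0566
```

```bash
python3 - <<'E'
from h import *
s=readout.observe();print(s['grip_width'],s['contact_force'],tool()[0])
E
```

```text
0.0565986092675022 [-0.0852426   0.15939368 -1.89893397] [ 0.42155257 -0.28855086  0.08062191]
```

>>> arm_command --deltas "-1.5 0 0 0 0 0 0.5; -3 0 0 0 0 0 0.5; -4.5 0 0 0 0 0 0.5; -6 0 0 0 0 0 0.5; -7 0 0 0 0 0 0.5"

```text
t: 4.45
tool_pos: [0.4215, -0.2885, 0.1516]
tool_rot: [0.23, 0.669, 0.229, -0.669]
contact_force: [0.9, -1.0, -0.2]
grip_width: 0.0565
```

```bash
python3 - <<'E'
from h import *
s=readout.observe();print(s['grip_width'],s['contact_force'],tool()[0])
plan((.4241,-.0479,.15),.0794)
E
```

```text
0.05645816696490003 [ 0.8752874  -1.00467197 -0.19194847] [ 0.4215454  -0.28851583  0.15163512]
shift cm [  0.13 -18.84 -14.97] rotvec [ 0.582 -0.001 -0.002]
```

>>> arm_command --deltas "0 -3 -2.4 0.1 0 0 0.5; 0 -6 -4.8 0.2 0 0 0.5; 0 -9 -7.2 0.3 0 0 0.5; 0 -12 -9.6 0.4 0 0 0.5; 0 -15 -12 0.48 0 0 0.5"

```text
t: 4.87
tool_pos: [0.4236, -0.0948, 0.1503]
tool_rot: [0.062, 0.705, 0.062, -0.704]
contact_force: [0.6, -0.2, -1.8]
grip_width: 0.0567
```

```bash
python3 - <<'E'
from h import *
plan((.4241,-.0479,.13),.0794)
E
```

```text
shift cm [ 2.03 -4.61 -0.86] rotvec [ 0.096 -0.001 -0.   ]
```

>>> arm_command --deltas "0.5 -1.2 -0.2 0.03 0 0 0.5; 1 -2.3 -0.4 0.06 0 0 0.5; 1.5 -3.5 -0.7 0.096 0 0 0.5; 2 -4.6 -0.9 0.096 0 0 0.5; 2 -4.6 -0.9 0.096 0 0 0.5"

```text
t: 5.28
tool_pos: [0.4235, -0.0475, 0.1295]
tool_rot: [-0.031, -0.706, -0.032, 0.707]
contact_force: [-0.8, -0.6, -1.1]
grip_width: 0.0566
```

```bash
python3 - <<'E'
from h import *
for n in ['top','scene']:
    d=cams.get_image(n); np.savez(f'{n}1.npz',P=pts(d),im=d['image'],z=d['z_map'])
    a=np.load(f'{n}1.npz');P=a['P'];im=a['im'].astype(int);B,G,R=im[...,0],im[...,1],im[...,2]
    m=(R>110)&(G<80)&(B<80)&(abs(P[...,0]-.45)<.1)&(abs(P[...,1]+.05)<.1)&(a['z']>0)
    k,l,st,c=cv2.connectedComponentsWithStats(m.astype(np.uint8)); i=1+st[1:,4].argmax(); q=P[m]
    print(n,m.sum(),q.min(0),q.max(0),cv2.minAreaRect(q[:,:2].astype(np.float32)))
a=np.load('scene1.npz')['im']; b=np.load('top1.npz')['im']
cv2.imwrite('pics/l.png',np.hstack([cv2.resize(b[140:280,270:410],(400,400)),cv2.resize(a[120:300,200:400][:180,:180],(400,400))]))
print(tool()[0],readout.observe()['contact_force'])
E
```

```text
Traceback (most recent call last):
ValueError: attempt to get argmax of an empty sequence
```

```bash
python3 - <<'E'
from h import *
d=cams.get_image('scene'); a=dict(P=pts(d),im=d['image'],z=d['z_map'])
P=a['P'];im=a['im'].astype(int);B,G,R=im[...,0],im[...,1],im[...,2]
m=(R>110)&(G<80)&(B<80)&(abs(P[...,0]-.45)<.1)&(abs(P[...,1]+.05)<.1)&(a['z']>0)
q=P[m]; print(m.sum())
if len(q): print(q.min(0),q.max(0),cv2.minAreaRect(q[:,:2].astype(np.float32)))
cv2.imwrite('pics/l.png',cv2.resize(im[100:300,200:440].astype(np.uint8),(720,600)))
print(tool()[0],readout.observe()['contact_force'])
E
```

```text
600
[ 3.87199966e-01 -8.77233369e-02 -1.41708090e-04] [0.54207615 0.0117081  0.10642692] ((0.46469923853874207, -0.03735099360346794), (0.08608808368444443, 0.16336187720298767), 84.72412872314453)
[ 0.42452828 -0.04922998  0.12991627] [-0.28828991 -0.79902816 -1.53911543]
```

View pics/l.png

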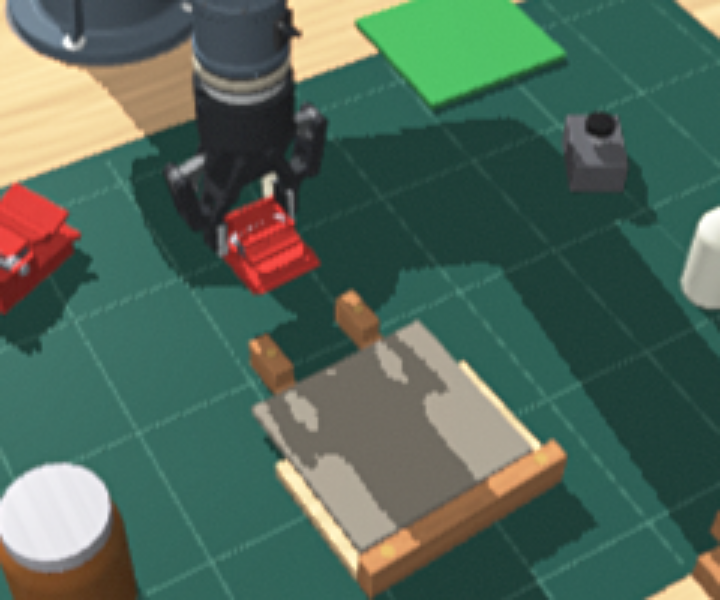

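Scene crop: the gripper at (245,200) holds the clip level, mouth facing the jig blocks at (270,360) and (357,315). I'll check the held clip's pose, then lower.

```bash
python3 - <<'E'
from h import *
d=cams.get_image('scene'); P=pts(d);im=d['image'].astype(int);B,G,R=im[...,0],im[...,1],im[...,2]
m=(R>110)&(G<80)&(B<80)&(abs(P[...,0]-.45)<.1)&(abs(P[...,1]+.05)<.07)&(P[...,2]>.045)&(P[...,2]<.11)
k,l,st,c=cv2.connectedComponentsWithStats(m.astype(np.uint8)); i=1+st[1:,4].argmax(); q=P[l==i]
o=np.array([.5577,-.0373]);c,s=np.cos(.0794),np.sin(.0794);e=q[:,:2]-o; j=np.c_[e@[c,s],e@[-s,c],q[:,2]]
print(len(q),cv2.minAreaRect(j[:,:2].astype(np.float32)),j.min(0),j.max(0))
p,r=tool();e=p[:2]-o;print('tcp jig',e@[c,s],e@[-s,c]); plan((.4241,-.0479,.0816),.0794)
E
```

```text
587 ((-0.11123277246952057, -0.0011344067752361298), (0.073731929063797, 0.05911599472165108), 1.1384843587875366) [-0.14822099 -0.03086727  0.05276674] [-0.0738858   0.02805904  0.09545948]
tcp jig -0.13343131231229866 -0.0018438188404057507
shift cm [ 4.85 -0.19  0.06] rotvec [ 0.006 -0.001 -0.   ]
```

>>> arm_command --deltas "1.2 -0.1 0 0.006 0 0 0.5; 2.4 -0.1 0 0.006 0 0 0.5; 3.6 -0.1 0 0.006 0 0 0.5; 4.7 -0.1 0 0.006 0 0 0.5; 4.7 -0.1 0 0.006 0 0 0.5"

```text
t: 5.85
tool_pos: [0.4244, -0.0493, 0.0818]
tool_rot: [-0.027, -0.706, -0.028, 0.707]
contact_force: [0.4, 1.1, -2.0]
grip_width: 0.0564
```

```bash
python3 - <<'E'
from h import *
print(tool()[0],readout.observe()['contact_force'])
o=np.array([.5577,-.0373]);c,s=np.cos(.0794),np.sin(.0794)
t=o+[-.081*c+.001*s,-.081*s-.001*c]   # TCP at jig (-81,-1)
plan((*t,.0816),.0794)
E
```

```text
[ 0.42443169 -0.04931113  0.08177147] [ 0.36512196  1.12172269 -2.02736284]
shift cm [ 0.01 -0.05 -5.28] rotvec [-0.002  0.001  0.001]
```

>>> arm_command --deltas "0 0 -0.6 0 0 0 0.5; 0 0 -1.2 0 0 0 0.5; 0 0 -1.8 0 0 0 0.5; 0 0 -2.4 0 0 0 0.5; 0 0 -2.8 0 0 0 0.5"

```text
t: 6.27
tool_pos: [0.454, -0.0464, 0.0835]
tool_rot: [0.028, 0.708, 0.028, -0.706]
contact_force: [0.1, 0.3, -1.0]
grip_width: 0.0565
```

>>> arm_command --deltas "0 -0.05 -0.6 0 0 0 0.5; 0 -0.05 -1.2 0 0 0 0.5; 0 -0.05 -1.8 0 0 0 0.5; 0 -0.05 -2.4 0 0 0 0.5; 0 -0.05 -2.4 0 0 0 0.5"

```text
t: 6.68
tool_pos: [0.4781, -0.044, 0.083]
tool_rot: [0.028, 0.708, 0.028, -0.706]
contact_force: [0.7, -0.7, -1.8]
grip_width: 0.0566
```

```bash
python3 - <<'E'
from h import *
d=cams.get_image('scene'); P=pts(d);im=d['image'].astype(int);B,G,R=im[...,0],im[...,1],im[...,2]
m=(R>110)&(G<80)&(B<80)&(abs(P[...,0]-.49)<.09)&(abs(P[...,1]+.05)<.07)&(P[...,2]>.005)&(P[...,2]<.11)
k,l,st,c=cv2.connectedComponentsWithStats(m.astype(np.uint8)); i=1+st[1:,4].argmax(); q=P[l==i]
o=np.array([.5577,-.0373]);c,s=np.cos(.0794),np.sin(.0794);e=q[:,:2]-o; j=np.c_[e@[c,s],e@[-s,c],q[:,2]]
print(len(q),cv2.minAreaRect(j[:,:2].astype(np.float32)),j.min(0),j.max(0))
p,r=tool();e=p[:2]-o;print('tcp jig',e@[c,s],e@[-s,c],p,readout.observe()['contact_force'])
cv2.imwrite('pics/m.png',cv2.resize(im[160:280,240:400].astype(np.uint8),(800,600),interpolation=cv2.INTER_CUBIC))
E
```

```text
579 ((-0.05693275108933449, -0.0013945065438747406), (0.07272335886955261, 0.07170680910348892), 2.839125871658325) [-0.0932727  -0.03540987  0.00689676] [-0.01898156  0.03525847  0.0695727 ]
tcp jig -0.08085419244377402 -0.00013314107163082001 [ 0.4771111  -0.0438458   0.08290878] [-0.81665057 -0.64616533 -1.16395608]
```

View pics/m.png

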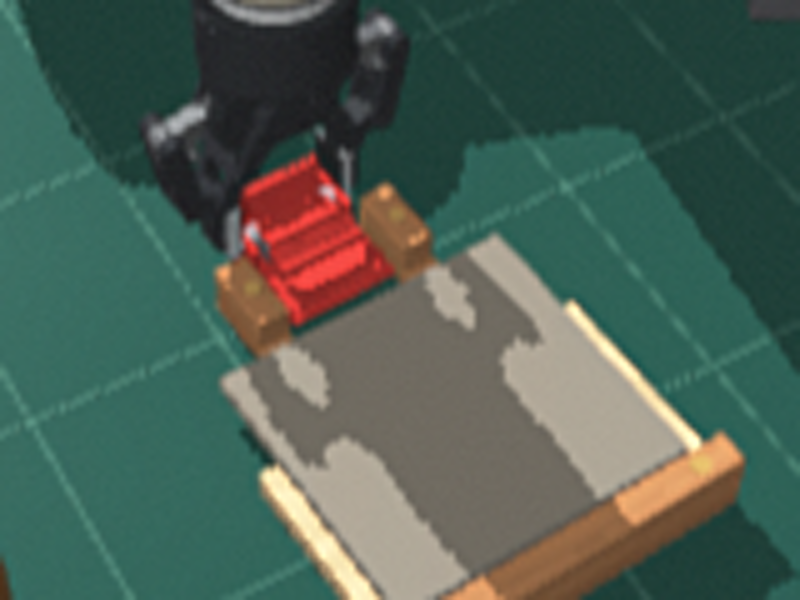

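Clip sits centrally between the blocks (px 250,300 and 400,230), its front just short of the boards' edge. Lower it 2 mm, release, and back off.

>>> arm_command --deltas "0.1 0 0 0 0 0 0.5; 0.2 0 0 0 0 0 0.5; 0.2 0 0 0 0 0 0.82; 0.2 0 0 0 0 0 0.82; 0.2 0 0 0 0 0 0.82"

```text
t: 7.15
tool_pos: [0.4761, -0.0438, 0.081]
tool_rot: [-0.028, -0.707, -0.028, 0.707]
contact_force: [0.5, 1.0, 0.3]
grip_width: 0.0703
```

>>> arm_command --deltas "0 0 0 0 0 0 0.82; 0 0 1 0 0 0 0.82; 0 0 2 0 0 0 0.82; 0 0 3 0 0 0 0.82; 0 0 4 0 0 0 0.82"

```text
t: 7.57
tool_pos: [0.4345, -0.0467, 0.081]
tool_rot: [-0.028, -0.706, -0.028, 0.707]
contact_force: [-0.4, -0.5, -0.7]
grip_width: 0.0705
```

>>> arm_command --deltas "0 0 0 0 0 0 0.2; 0 0 0 0 0 0 0.2; 0 0 0 0 0 0 0.2; 0 0 0 0 0 0 0.2; 0 0 0 0 0 0 0.2"

```text
t: 7.98
tool_pos: [0.437, -0.0471, 0.0809]
tool_rot: [0.028, 0.707, 0.028, -0.706]
contact_force: [0.0, -0.6, 0.0]
grip_width: 0.017
```

```bash
cat > look.py <<'E'
from h import *
import sys
d=cams.get_image('scene'); P=pts(d);im=d['image'].astype(int);B,G,R=im[...,0],im[...,1],im[...,2]
o=np.array([.5577,-.0373]);c,s=np.cos(.0794),np.sin(.0794)
J=lambda q:np.c_[(q[:,:2]-o)@[c,s],(q[:,:2]-o)@[-s,c],q[:,2]]
m=(R>110)&(G<80)&(B<80)&(abs(P[...,0]-.51)<.1)&(abs(P[...,1]+.05)<.065)&(P[...,2]>.005)&(P[...,2]<.048)
k,l,st,_=cv2.connectedComponentsWithStats(m.astype(np.uint8)); i=1+st[1:,4].argmax(); j=J(P[l==i])
h=j[j[:,2]>.02]
print('clip',len(j),cv2.minAreaRect(j[:,:2].astype(np.float32)),j.min(0),j.max(0),'tail',j[j[:,2]>.036].mean(0))
m=(abs(P[...,0]-.625)<.13)&(abs(P[...,1]+.035)<.13)&(abs(P[...,2]-.0225)<.005)&(R-B<40)&(G>50)&(G-R<10)
b=J(P[m]); print('board jig',cv2.minAreaRect(b[:,:2].astype(np.float32)),b.min(0),b.max(0))
t=readout.observe();p=tool()[0];print('tcp jig',J(p[None]),t['contact_force'],t['grip_width'],t['t'])
if len(sys.argv)>1: cv2.imwrite(sys.argv[1],cv2.resize(im[160:280,240:400].astype(np.uint8),(800,600),interpolation=cv2.INTER_CUBIC))
E
python3 look.py pics/n.png
```

```text
clip 607 ((-0.06650054454803467, -0.0014775805175304413), (0.08898749947547913, 0.06928882002830505), 2.246866464614868) [-0.11143688 -0.03435097  0.00608903] [-0.02068274  0.03406434  0.04392847] tail [-0.08122015 -0.00041235  0.04008467]
board jig ((0.043405041098594666, 0.0004926621913909912), (0.16174744069576263, 0.20080365240573883), 89.27503967285156) [-0.05765358 -0.08120099  0.01769721] [0.14342739 0.08146646 0.02749752]
tcp jig [[-1.21182224e-01 -1.17105600e-04  8.09232076e-02]] [-0.01053272  0.4008799  -0.38763834] 0.01683909370355975 8.0333
```

View pics/n.png

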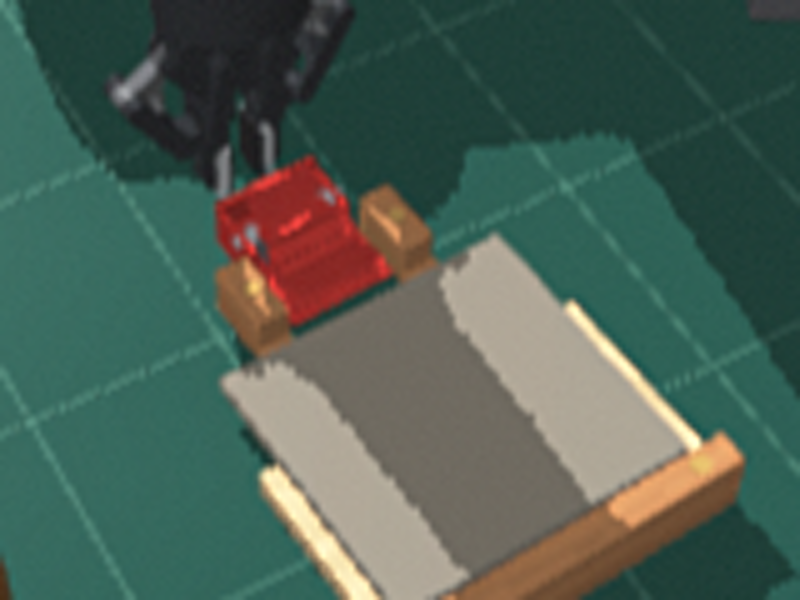

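>>> arm_command --deltas "0 0 -0.3 0 0 0 0.2; 0 0 -0.7 0 0 0 0.2; 0 0 -1.1 0 0 0 0.2; 0 0 -1.4 0 0 0 0.2; 0 0 -1.6 0 0 0 0.2"

```text
t: 8.45
tool_pos: [0.4527, -0.0456, 0.0809]
tool_rot: [-0.028, -0.706, -0.028, 0.707]
contact_force: [-2.0, -0.8, 1.2]
grip_width: 0.0172
```

>>> arm_command --deltas "0 0 -0.2 0 0 0 0.2; 0 0 -0.4 0 0 0 0.2; 0 0 -0.6 0 0 0 0.2; 0 0 -0.8 0 0 0 0.2; 0 0 -1 0 0 0 0.2"

```text
t: 8.87
tool_pos: [0.4622, -0.0448, 0.0809]
tool_rot: [-0.028, -0.706, -0.028, 0.707]
contact_force: [-1.2, 0.5, 0.2]
grip_width: 0.0173
```

>>> arm_command --deltas "0 0 -0.2 0 0 0 0.2; 0 0 -0.4 0 0 0 0.2; 0 0 -0.6 0 0 0 0.2; 0 0 -0.8 0 0 0 0.2; 0 0 -1 0 0 0 0.2"

```text
t: 9.28
tool_pos: [0.4726, -0.0441, 0.0809]
tool_rot: [0.028, 0.707, 0.028, -0.706]
contact_force: [-0.8, 0.7, -1.0]
grip_width: 0.0168
```

```bash
python3 look.py pics/o.png
```

```text
clip 536 ((-0.04482443630695343, -0.0015799254179000854), (0.08268139511346817, 0.0690833032131195), 5.104380130767822) [-0.08722511 -0.03415627  0.00738507] [-0.0031751   0.03394292  0.04483064] tail [-0.06018044 -0.00050401  0.0399409 ]
board jig ((0.04173681139945984, 0.0003518238663673401), (0.1613595187664032, 0.202798530459404), 89.22442626953125) [-0.06034366 -0.08117577  0.01751808] [0.14224935 0.08122027 0.02740131]
tcp jig [[-0.08484    -0.00019318  0.08090919]] [-0.35928317  0.05881764  0.05121133] 0.01726863124312063 9.3333
```

View pics/o.png

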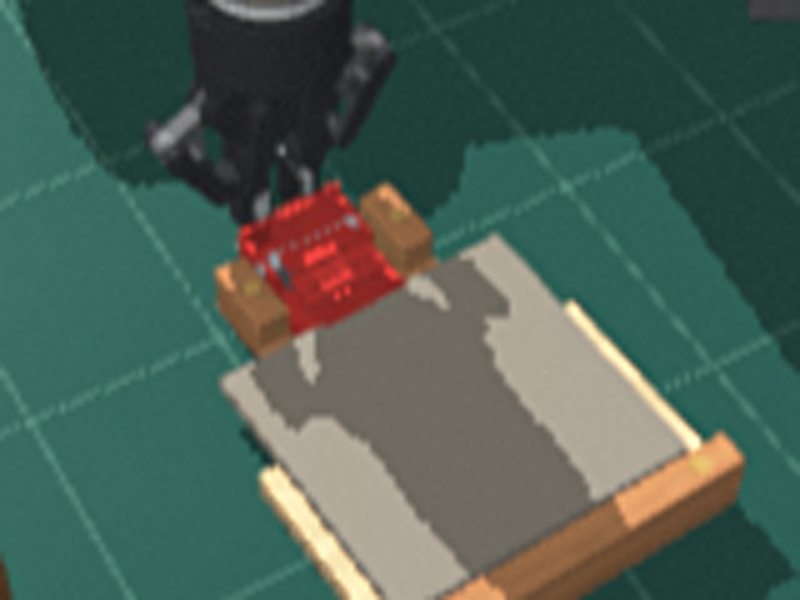

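Clip is straight, its lip just reaching the boards' edge (px 350,310). About 35 mm remain.

>>> arm_command --deltas "0 0 -0.15 0 0 0 0.2; 0 0 -0.3 0 0 0 0.2; 0 0 -0.45 0 0 0 0.2; 0 0 -0.6 0 0 0 0.2; 0 0 -0.75 0 0 0 0.2"

```text
t: 9.75
tool_pos: [0.4789, -0.0433, 0.0809]
tool_rot: [-0.028, -0.706, -0.028, 0.707]
contact_force: [-3.6, -0.2, 3.3]
grip_width: 0.0173
```

>>> arm_command --deltas "0 0 -0.12 0 0 0 0.2; 0 0 -0.24 0 0 0 0.2; 0 0 -0.36 0 0 0 0.2; 0 0 -0.48 0 0 0 0.2; 0 0 -0.6 0 0 0 0.2"

```text
t: 10.17
tool_pos: [0.4853, -0.0428, 0.0809]
tool_rot: [-0.028, -0.706, -0.028, 0.707]
contact_force: [-4.9, -1.0, 1.9]
grip_width: 0.0169
```

>>> arm_command --deltas "0 0 -0.12 0 0 0 0.2; 0 0 -0.24 0 0 0 0.2; 0 0 -0.36 0 0 0 0.2; 0 0 -0.48 0 0 0 0.2; 0 0 -0.6 0 0 0 0.2"

```text
t: 10.58
tool_pos: [0.491, -0.0424, 0.0808]
tool_rot: [-0.028, -0.706, -0.028, 0.707]
contact_force: [-5.6, 0.4, 2.1]
grip_width: 0.017
```

```bash
python3 look.py
```

```text
clip 541 ((-0.027970150113105774, -0.00028561055660247803), (0.08426392823457718, 0.06930272281169891), 0.6558037400245667) [-0.0702147  -0.03484778  0.00545394] [0.0140711  0.03447468 0.04427011] tail [-4.26574373e-02 -1.45302139e-05  4.00697693e-02]
board jig ((0.053534552454948425, 0.004297420382499695), (0.17051024734973907, 0.22561579942703247), 89.64551544189453) [-0.05960956 -0.08124932  0.01764587] [0.16686775 0.08885302 0.02729029]
tcp jig [[-0.06668973  0.00016499  0.08085758]] [-4.81903701 -0.84365357  1.62758286] 0.01703972342108637 10.6333
```

>>> arm_command --deltas "0 0 -0.1 0 0 0 0.2; 0 0 -0.2 0 0 0 0.2; 0 0 -0.3 0 0 0 0.2; 0 0 -0.4 0 0 0 0.2; 0 0 -0.5 0 0 0 0.2"

```text
t: 11.05
tool_pos: [0.4944, -0.0417, 0.0808]
tool_rot: [-0.027, -0.705, -0.029, 0.709]
contact_force: [-9.5, -0.7, 4.9]
grip_width: 0.0173
```

>>> arm_command --deltas "0 0 -0.08 0 0 0 0.2; 0 0 -0.16 0 0 0 0.2; 0 0 -0.24 0 0 0 0.2; 0 0 -0.32 0 0 0 0.2; 0 0 -0.4 0 0 0 0.2"

```text
t: 11.47
tool_pos: [0.498, -0.0413, 0.0809]
tool_rot: [-0.027, -0.704, -0.029, 0.709]
contact_force: [-5.8, 0.1, 3.5]
grip_width: 0.017
```

>>> arm_command --deltas "0 0 -0.05 0 0 0 0.2; 0 0 -0.1 0 0 0 0.2; 0 0 -0.15 0 0 0 0.2; 0 0 -0.2 0 0 0 0.2; 0 0 -0.25 0 0 0 0.2"

```text
t: 11.88
tool_pos: [0.5032, -0.0416, 0.0809]
tool_rot: [-0.028, -0.707, -0.028, 0.707]
contact_force: [-3.4, 0.1, 0.5]
grip_width: 0.0174
```

```bash
python3 look.py
```

```text
clip 508 ((-0.01632387936115265, 0.00037465617060661316), (0.08444176614284515, 0.06981990486383438), 0.536797285079956) [-0.05886997 -0.03457431  0.0060169 ] [0.02602258 0.03524956 0.04315136] tail [-0.0243766  -0.00086499  0.03894225]
board jig ((0.04304332286119461, 0.0001232624053955078), (0.1618509143590927, 0.20137345790863037), 89.41512298583984) [-0.05816539 -0.08085542  0.01753056] [0.14392048 0.08112095 0.02747599]
tcp jig [[-5.44726148e-02 -1.58257331e-05  8.08652065e-02]] [-3.96117103 -0.35670089  0.337221  ] 0.016952316747155506 11.9333
```

>>> arm_command --deltas "0 0 -0.04 0 0 0 0.2; 0 0 -0.08 0 0 0 0.2; 0 0 -0.12 0 0 0 0.2; 0 0 -0.16 0 0 0 0.2; 0 0 -0.2 0 0 0 0.2"

```text
t: 12.35
tool_pos: [0.5053, -0.0415, 0.0809]
tool_rot: [0.028, 0.707, 0.028, -0.706]
contact_force: [-4.5, 0.3, 1.1]
grip_width: 0.0167
```

```bash
sed -i 's/^if len/m=(abs(P[...,0]-.625)<.12)\&(abs(P[...,2]-.0225)<.003)\&(R-B<40)\&(R>85)\&(G>80)\nb=J(P[m]); b=b[abs(b[:,1])<.08]\nfor lo,hi in ((-.075,-.04),(.04,.075)):\n    w=b[(b[:,1]>lo)\&(b[:,1]<hi),0]; w=w[w>-.02]; print("board side",lo,np.percentile(w,[.3,1,99,99.7]).round(4),w.min(),w.max())\n&/' look.py; python3 look.py pics/p.png
```

```text
clip 515 ((-0.014355722814798355, 0.0006325691938400269), (0.0718982145190239, 0.08478870242834091), 88.47085571289062) [-0.05653474 -0.03519671  0.00704322] [0.02843555 0.03668326 0.04304683] tail [-0.02211131  0.00022326  0.03877567]
board jig ((0.04266715049743652, 0.0004934370517730713), (0.16202884912490845, 0.20134271681308746), 89.53746032714844) [-0.05841797 -0.08095558  0.01763769] [0.14337628 0.08105922 0.02748819]
tcp jig [[-5.25297975e-02 -9.41232453e-05  8.08697627e-02]] [-4.50198072  0.67188025  2.06278318] 0.016865653224229178 12.4
board side -0.075 [-0.0006  0.0006  0.1405  0.1415] -0.0017149576602673287 0.14219472193215263
board side 0.04 [-0.0003  0.0007  0.1403  0.1413] -0.001171632175426485 0.14172416797306492
```

View pics/p.png

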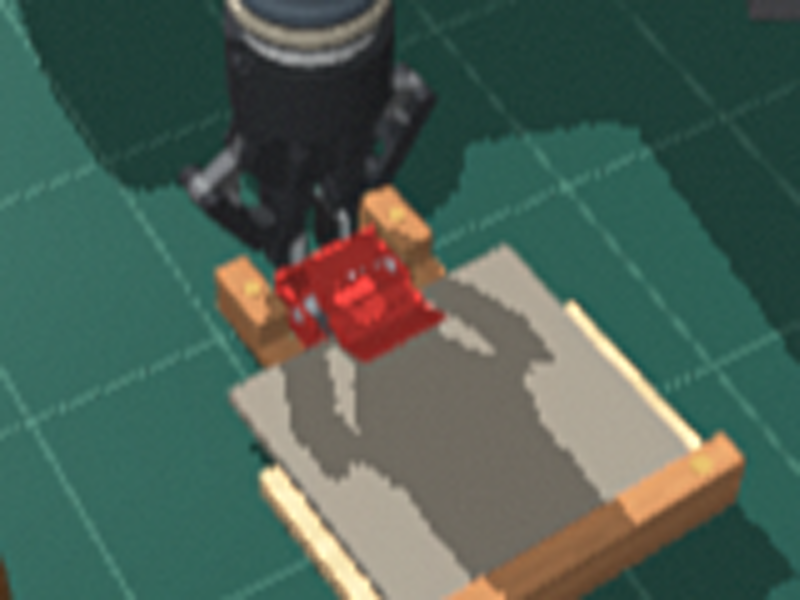

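The clip is riding on (lip at px 400,330 over the boards), and the board front is at jig x ≈ 0, square. Creep on to the stop.

>>> arm_command --deltas "0 0 -0.04 0 0 0 0.2; 0 0 -0.08 0 0 0 0.2; 0 0 -0.12 0 0 0 0.2; 0 0 -0.16 0 0 0 0.2; 0 0 -0.2 0 0 0 0.2"

```text
t: 12.82
tool_pos: [0.5072, -0.0414, 0.0809]
tool_rot: [0.028, 0.707, 0.028, -0.707]
contact_force: [-4.1, -0.3, -0.4]
grip_width: 0.0168
```

```bash
python3 look.py
```

```text
clip 506 ((-0.013026028871536255, -6.041303277015686e-05), (0.08816871047019958, 0.06979593634605408), 0.7364501357078552) [-0.0572398  -0.03504655  0.0051694 ] [0.03107802 0.0347563  0.04374701] tail [-0.01560354 -0.00060487  0.0385955 ]
board jig ((0.0543861985206604, 0.004921376705169678), (0.17215214669704437, 0.22167375683784485), 89.12169647216797) [-0.05732044 -0.08133304  0.01753923] [0.16652947 0.08928834 0.0274454 ]
tcp jig [[-5.05913163e-02 -5.10619873e-05  8.09302028e-02]] [-3.49542689 -0.77856953  0.81718969] 0.017093813083114223 12.8667
board side -0.075 [-0.0008  0.0009  0.1401  0.1411] -0.0011510321789861824 0.14264716364357738
board side 0.04 [-0.      0.0014  0.1404  0.1413] -0.0008064624001002627 0.14225308659469074
```

>>> arm_command --deltas "0 0 -0.04 0 0 0 0.2; 0 0 -0.08 0 0 0 0.2; 0 0 -0.12 0 0 0 0.2; 0 0 -0.16 0 0 0 0.2; 0 0 -0.2 0 0 0 0.2"

```text
t: 13.28
tool_pos: [0.5091, -0.0412, 0.0809]
tool_rot: [-0.028, -0.707, -0.028, 0.707]
contact_force: [-4.6, -0.3, 0.4]
grip_width: 0.0169
```

>>> arm_command --deltas "0 0 -0.03 0 0 0 0.2; 0 0 -0.06 0 0 0 0.2; 0 0 -0.09 0 0 0 0.2; 0 0 -0.12 0 0 0 0.2; 0 0 -0.12 0 0 0 0.2"

```text
t: 13.7
tool_pos: [0.5104, -0.0411, 0.0809]
tool_rot: [0.028, 0.707, 0.028, -0.707]
contact_force: [-4.6, -0.7, 0.8]
grip_width: 0.0171
```

```bash
python3 look.py
```

```text
clip 506 ((-0.007843200117349625, 0.0022002123296260834), (0.08242612332105637, 0.06968579441308975), 7.791499137878418) [-0.05024368 -0.03464634  0.00599278] [0.0330964  0.03461742 0.04237671] tail [-0.01529651  0.00058992  0.03871469]
board jig ((0.0421987846493721, -7.613003253936768e-05), (0.16091181337833405, 0.20315754413604736), 89.43470001220703) [-0.059873   -0.08093455  0.01767822] [0.14371468 0.08055248 0.02743656]
tcp jig [[-4.74530207e-02 -2.49703124e-05  8.09225269e-02]] [-2.63844212 -0.676057    1.62465267] 0.01727674691626168 13.75
board side -0.075 [-0.0005  0.0006  0.1408  0.1413] -0.0012732840929042249 0.1417820328201953
board side 0.04 [0.0002 0.0011 0.1406 0.1411] 0.00010014001249183855 0.1418415160536457
```

>>> arm_command --deltas "0 0 -0.03 0 0 0 0.2; 0 0 -0.06 0 0 0 0.2; 0 0 -0.09 0 0 0 0.2; 0 0 -0.12 0 0 0 0.2; 0 0 -0.12 0 0 0 0.2"

```text
t: 14.17
tool_pos: [0.5116, -0.041, 0.0809]
tool_rot: [0.028, 0.707, 0.028, -0.706]
contact_force: [-5.0, -1.2, 1.5]
grip_width: 0.0168
```

```bash
python3 -c "
from h import *
s=readout.observe();print(s['contact_force'],s['tool_pos'])"
```

```text
[-5.01008662 -1.16029584  1.53448877] [ 0.51159818 -0.04099133  0.08091859]
```

>>> arm_command --deltas "0 0 -0.03 0 0 0 0.2; 0 0 -0.06 0 0 0 0.2; 0 0 -0.09 0 0 0 0.2; 0 0 -0.1 0 0 0 0.2; 0 0 -0.1 0 0 0 0.2"

```text
t: 14.58
tool_pos: [0.5118, -0.0409, 0.0809]
tool_rot: [-0.028, -0.706, -0.028, 0.707]
contact_force: [-4.7, -1.3, 1.4]
grip_width: 0.0175
```

```bash
python3 look.py
```

```text
clip 501 ((-0.008953813463449478, 0.0010089874267578125), (0.08619578927755356, 0.06916122883558273), 1.951977252960205) [-0.05320458 -0.03401012  0.00548991] [0.03438864 0.03508714 0.04387213] tail [-0.0134844  -0.00014981  0.03873063]
board jig ((0.043233104050159454, -3.866851329803467e-06), (0.16123875975608826, 0.2002122551202774), 89.65975189208984) [-0.05717787 -0.08114812  0.01759011] [0.14350599 0.08067827 0.02738041]
tcp jig [[-4.59955943e-02  5.26292862e-05  8.08890424e-02]] [-5.85944147 -0.79651224  1.90732023] 0.017265712512169774 14.6333
board side -0.075 [-0.0006  0.0007  0.1396  0.1409] -0.0025173345051923875 0.14195853169846484
board side 0.04 [-0.      0.0017  0.1404  0.1412] -0.0004393983291269607 0.14161423945415738
```

>>> arm_command --deltas "0 0 -0.03 0 0 0 0.2; 0 0 -0.06 0 0 0 0.2; 0 0 -0.09 0 0 0 0.2; 0 0 -0.1 0 0 0 0.2; 0 0 -0.1 0 0 0 0.2"

```text
t: 15.05
tool_pos: [0.512, -0.0408, 0.0809]
tool_rot: [-0.028, -0.705, -0.028, 0.708]
contact_force: [-7.5, -1.8, 2.7]
grip_width: 0.0169
```

```bash
python3 look.py
```

```text
clip 504 ((-0.008974384516477585, 0.0007978416979312897), (0.08745456486940384, 0.06820043176412582), 1.72379469871521) [-0.05299535 -0.03370157  0.00590837] [0.03474027 0.03447737 0.04392381] tail [-1.50992192e-02 -3.56068665e-05  3.86643894e-02]
board jig ((0.04244112968444824, 0.00030012428760528564), (0.16176347434520721, 0.2026679515838623), 89.38933563232422) [-0.0594325  -0.08122526  0.01771197] [0.14373012 0.08108404 0.02741059]
tcp jig [[-0.04585343  0.00012178  0.08088883]] [-7.3402729  -2.167602    3.03987269] 0.017119375353583727 15.1
board side -0.075 [-0.0007  0.001   0.1403  0.1411] -0.0018305022804928795 0.14164453628627505
board side 0.04 [-0.0003  0.0012  0.1404  0.1415] -0.00174574313193842 0.14246263202579001
```

>>> arm_command --deltas "0 0 -0.05 0 0 0 0.2; 0 0 -0.1 0 0 0 0.2; 0 0 -0.15 0 0 0 0.2; 0 0 -0.2 0 0 0 0.2; 0 0 -0.2 0 0 0 0.2"

```text
t: 15.52
tool_pos: [0.5123, -0.0407, 0.0809]
tool_rot: [-0.028, -0.704, -0.028, 0.709]
contact_force: [-11.9, -4.7, 5.8]
grip_width: 0.0169
```

>>> arm_command --deltas "0 0 -0.05 0 0 0 0.2; 0 0 -0.1 0 0 0 0.2; 0 0 -0.15 0 0 0 0.2; 0 0 -0.2 0 0 0 0.2; 0 0 -0.2 0 0 0 0.2"

```text
t: 15.93
tool_pos: [0.5126, -0.0406, 0.0809]
tool_rot: [-0.028, -0.702, -0.029, 0.711]
contact_force: [-14.9, -7.7, 8.3]
grip_width: 0.0175
```

```bash
python3 look.py pics/q.png
```

```text
clip 506 ((-0.00948299840092659, -0.0005093291401863098), (0.08822442591190338, 0.0697508156299591), 1.4769282341003418) [-0.05389359 -0.03563202  0.00563991] [0.0346521  0.03403255 0.04379825] tail [-0.01595429  0.00097955  0.0390417 ]
board jig ((0.04346054047346115, -0.00026297569274902344), (0.16254794597625732, 0.19921761751174927), 88.76222229003906) [-0.0572676  -0.08089812  0.01771398] [0.14299242 0.08118443 0.02739646]
tcp jig [[-0.04526353  0.00023078  0.08087394]] [-15.59089877  -7.41014904   7.99411503] 0.016939856313338202 15.9833
board side -0.075 [-0.0004  0.0015  0.1407  0.1412] -0.001035031371158536 0.1417182989077051
board side 0.04 [-0.0005  0.0009  0.1403  0.1419] -0.0008823424235658156 0.14289137667912377
```

View pics/q.png

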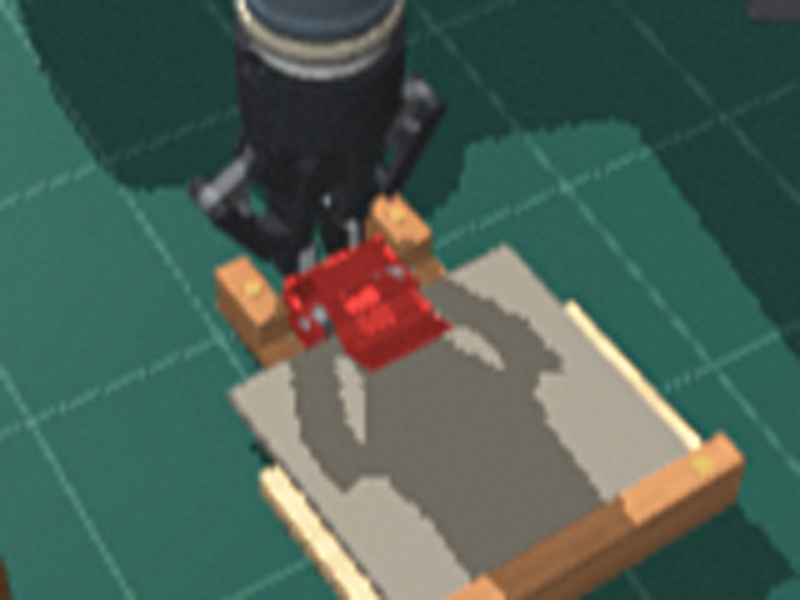

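Force climbed to about 17 N while the motion stalled with the board at the fence and the tool at the expected home depth, so it has bottomed. Easing off and backing out to check.

>>> arm_command --deltas "0 0 0.3 0 0 0 0.2; 0 0 0.8 0 0 0 0.2; 0 0 1.6 0 0 0 0.2; 0 0 2.6 0 0 0 0.2; 0 0 3.6 0 0 0 0.2"

```text
t: 16.4
tool_pos: [0.4829, -0.0439, 0.0812]
tool_rot: [0.028, 0.708, 0.027, -0.705]
contact_force: [-0.1, 0.2, -1.0]
grip_width: 0.0169
```

>>> arm_command --deltas "-3 0 1 0 0 0 0.2; -6 0 2 0 0 0 0.2; -9 0 3 0 0 0 0.2; -12 0 3 0 0 0 0.2; -15 0 3 0 0 0 0.2"

```text
t: 16.82
tool_pos: [0.4512, -0.0457, 0.2323]
tool_rot: [0.028, 0.707, 0.028, -0.706]
contact_force: [1.4, 0.3, 0.1]
grip_width: 0.0171
```

>>> arm_command --deltas "0 -4 0 0 0 0 0.2; 0 -8 0 0 0 0 0.2; 0 -12 0 0 0 0 0.2; 0 -16 0 0 0 0 0.2; 0 -20 0 0 0 0 0.2"

```text
t: 17.23
tool_pos: [0.4362, 0.1553, 0.2314]
tool_rot: [0.027, 0.708, 0.028, -0.705]
contact_force: [0.4, -0.9, -0.5]
grip_width: 0.0174
```

```bash
python3 look.py; python3 - <<'E'
from h import *
d=cams.get_image('top'); P=pts(d);im=d['image'].astype(int);B,G,R=im[...,0],im[...,1],im[...,2]
o=np.array([.5577,-.0373]);c,s=np.cos(.0794),np.sin(.0794)
J=lambda q:np.c_[(q[:,:2]-o)@[c,s],(q[:,:2]-o)@[-s,c],q[:,2]]
m=(R>90)&(G<70)&(B<70)&(abs(P[...,0]-.55)<.09)&(abs(P[...,1]+.04)<.05)&(P[...,2]>.005)
j=J(P[m]); print('top clip',len(j),cv2.minAreaRect(j[:,:2].astype(np.float32)),j.min(0),j.max(0))
m=(abs(P[...,0]-.625)<.12)&(abs(P[...,2]-.0225)<.003)&(R-B<40)&(R>85)&(G>80)
b=J(P[m]);b=b[abs(b[:,1])<.085]; 
for lo,hi in ((-.075,-.04),(.04,.075)):
    w=b[(b[:,1]>lo)&(b[:,1]<hi),0];print(w.min(),w.max())
m=(P[...,0]>.66)&(P[...,0]<.8)&(abs(P[...,1]+.03)<.14)&(P[...,2]>.032)&(P[...,2]<.042)
f=J(P[m]);print('fence',cv2.minAreaRect(f[:,:2].astype(np.float32)))
cv2.imwrite('pics/r.png',cv2.resize(d['image'][100:225,280:410],(624,600),interpolation=cv2.INTER_CUBIC))
E
```

```text
clip 470 ((-0.0034142043441534042, 0.005039200186729431), (0.07667925208806992, 0.07295581698417664), 11.040849685668945) [-0.04803004 -0.03520874  0.00743644] [0.03410342 0.03400501 0.04214693] tail [-0.0128933   0.00237463  0.03835848]
board jig ((0.04262864589691162, -0.00031907856464385986), (0.16228550672531128, 0.19971604645252228), 89.43404388427734) [-0.05773226 -0.0813636   0.01762468] [0.142657   0.080966   0.02739271]
tcp jig [[-0.10671235  0.2078895   0.23148365]] [0.39310356 3.13289291 0.68849688] 0.017003327400448697 17.2833
board side -0.075 [-0.0006  0.0009  0.1404  0.1415] -0.001191431895070689 0.14198478176065882
board side 0.04 [0.0008 0.0014 0.1401 0.1415] -0.0003794653125037925 0.14170750364497944
top clip 625 ((-0.005588993430137634, -0.0069536976516246796), (0.0867764875292778, 0.08032600581645966), 69.3339614868164) [-0.05848024 -0.04305712  0.00544982] [0.03326162 0.04341166 0.04198554]
-0.001277784763824234 0.14966456065686085
-0.0006294360867424899 0.1493586052800685
fence ((0.15836937725543976, -0.00045324862003326416), (0.01910489797592163, 0.1794118583202362), 0.05378430709242821)
```

View pics/r.png

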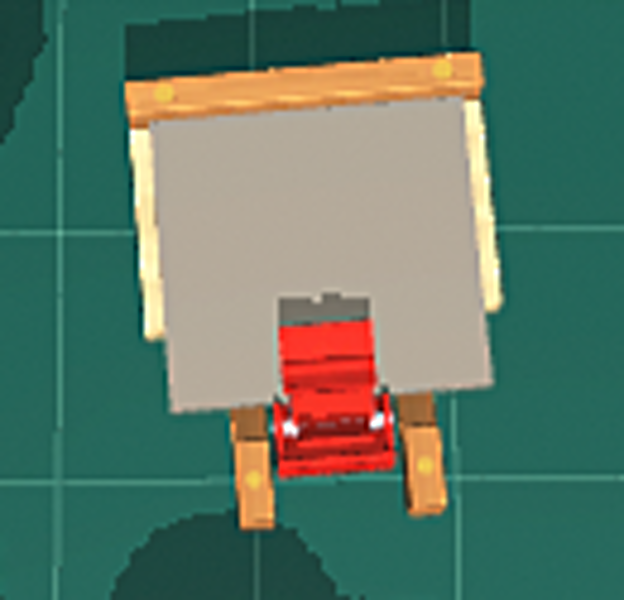

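Top view: boards are flush and square on the fence (px 150–465, 110), and the clip is centred between the blocks. Its back (337,470) is about 36 mm behind the boards' edge, against 35 expected when home. Handing in.

```bash
python3 -c "
from station import ctrl
print(ctrl.close_job())"
```

```text
the job is handed in; nothing more can be done
None
```

The small red clip is on the middle of the boards' front edge, and the job is handed in at about 17 s. I gripped it by its cheeks, set it down in the mouth of the channel, let go, and pushed it home on its back plate with the fingers nearly shut.

**Bottoming:** Sliding on took 4 to 10 N. The clip then stalled at the expected depth, and the force rose to about 16 N along the push (19 N in all, against the 45 N limit). I eased off there and backed clear.

**Last checks, from both cameras:**
- **Boards:** they lie flat and square on the fence, with the front edge within about 1 mm of the jig's zero line on both sides.
- **Clip:** it is centred between the blocks, closed on the boards and unmoved after release.
- **Bystanders:** the arm's path kept clear of the weight, glue bottle and jar. I did not measure their places again at the end.

**Where readings disagreed:**
- **Clip depth:** the cameras put the clip's front 1 to 3 mm short of its nominal home place, and its back about 36 mm behind the edge instead of 35. That is about the pictures' resolution, so I relied on the force rise and the stall.
- **Sideways force:** the tool also felt about 8 N sideways and 8 N upward during the last press. I did not find the cause.

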